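Tip the used-up tin out of the two-bay tray into the flap bin

ROBOT

A 6-joint arm with a two-finger parallel gripper is mounted at the origin on the work surface. World frame = base frame: x ahead of the robot, y to its left, z up, the work surface at z = 0. Lengths are in m, angles in rad, forces in N, time in s.
With the tool pointing down it reaches from about 0.325 to 0.85 m from the base axis. Payload 4.4 kg.
Tool frame: the origin (TCP) lies at the very end of the fingers, on their centre line; the grasp point (between the pads) lies env.grasp_offset behind it (env.grasp_offset is the distance from the TCP to the grasp point, in m); z points along the fingers, y is the line along which they close (so a half turn about z gives the same grasp; the last joint's range is limited). The gripper opens to 94 mm and grips with 3 to 60 N. Pads are 16 mm wide; open, the fingers measure 119 mm over their backs; the gripper's body (75 mm by 177 mm) begins 78 mm behind the grasp point.
Start: joints at [1.01, 0.207, 1.542, -0, 1.393, -0.15], TCP at [0.229, 0.527, 0.205] pointing down, gripper open.
Joint ranges: [-2.73, 2.73], [-0.86, 2.22], [0.23, 2.46], [-1.11, 4.25], [0.08, 2.63], [-2.82, 2.82]. Speed limits (rad/s): [2.79, 2.79, 3.14, 3.14, 3.14, 3.14].

INTERFACE

Orientations are given as [roll, pitch, yaw] about the fixed x, y, z axes, in that order (R = Rz(yaw) Ry(pitch) Rx(roll)).
In Python, from bench import env gives the robot as it stands. Calls block until the motion is done:
- env.movep(position, orientation): joint-space move of the TCP to a pose.
- env.movel(position, rate=0.15, attitude=None): straight line of the TCP; attitude=None keeps the orientation; rate is the mean speed in m/s.
- env.move_j(angles): joint-space move.
- env.gripper_to(opening): finger opening in m; the grip force is fixed at half the most; returns when the fingers have stopped.
- env.dwell(seconds).
- env.ik(position, orientation): joint angles nearest the present ones, or None.
- env.capture(name): name is "scene" or "top" or "wrist"; returns (picture, depth): 480x640x3 uint8, blue, green, red; 480x640 float32, m along the optical axis (not along the pixel's ray), 0 where there is no reading.
- env.camera_params(name): a dict with "K" (3x3 intrinsics, pixels), "dist_coeffs" ([k1, k2, p1, p2, k3] as OpenCV has them; the pictures are not rectified), "origin" and "rotation" of the camera in the world. Camera axes: x right, y down, z forward; pixel columns grow to the right and rows downward; lengths in m; the calibration is good to about 2 mm. A picture is of the moment at which its call begins: read the wrist's pose just before it. camera_params takes no time and is no camera call; for the wrist camera it gives the pose at the moment of the call.
A pose or a line that the arm cannot do raises env.Unreachable and nothing moves.
- env.hand_in(): hands the job in; it is judged then, once.
Readings, each from a call of its own:
- env.current_time(): time.
- env.current_joint_pos(): joint angles.
- env.current_qvel(): joint speeds.
- env.current_joint_torque(): joint torques, N m.
- env.current_ee_pos(): TCP position.
- env.current_tcp_rot(): TCP orientation.
- env.current_force(): force on the tool from outside, world axes, zero at the start.
- env.current_torque(): the same for the moment, N m.
- env.current_opening(): finger opening in m.
- env.current_grip_force(): force on a finger pad.
Only numpy, scipy, OpenCV 4.12 (cv2) and the standard library are available. Lean on these libraries where they do the work, as an engineer would, in place of code of your own. Each camera call takes 0.05 s, during which the arm holds its last target. There are 200 camera calls.

TASK

The round tin in the two-bay tray is used up and sticky: pick the tray up by its handle and, without touching the tin, tip it over the corner at the tin's rim gap so that the tin slides out and drops through the sprung swing flap of the little counter bin, while the soap bar stays in its own bay. Then lower the tray back flat onto the free vanity top beside the bin, the soap still in it, and let go. Leave the things along the back edge where they are.

Things in the scene. Friction and masses are not known exactly. Their poses are not given: they have to be found in the camera images.
- tray: Grey two-bay tray, loose, 350 g, 108 (x) by 210 mm (y), floor 4 mm, rim 30 mm above the underside, outer walls 4 mm. Origin: centre of the underside; z up. A 6 mm divider at y = 0 leaves two bays, each 100 (x) by 98 mm (y) inside. The front wall (x = -52 mm) stands only from y = -33 to +33 mm: beyond it each bay has a rim gap at its outer front corner.
- gap_left (a point): Middle of the +y bay's rim gap, on the tray floor (tray x -54, y +67, z +4 mm); axes as the tray's. The gap is 68 mm wide and cut down to the floor, from the front wall's end to the end wall. Tray, tin and soap are smooth: things slide from about 10 to 16 degrees of tilt.
- gap_right (a point): The same for the -y bay (tray x -54, y -67, z +4 mm). Tipped straight forward both bays can empty. Tilted sideways first, towards the end wall of one bay, the other bay's thing slides to the divider and lies behind the front wall; then tilted forward as well, only the first bay empties.
- tray_handle (a point): Grip point of the tray's upright handle plate, 77 mm above the tray's underside and over its centre; axes as the tray's. The plate is 14 mm thick (along the tray's y), 50 mm long (along its x), and its top is 97 mm above the tray's underside; it stands on the divider.
- tin: The round flat aluminium tin, 60 mm across and 24 mm high, about 60 g, lying flat in the middle of one bay (either one). Origin at its centre; z along its axis.
- soap: The oblong cream-coloured soap bar, 72 (its x) by 44 (its y) by 24 mm, about 100 g, in the other bay, long side along the tray's x. Origin at its centre.
- bin: The white square counter bin, fixed to the vanity, 148 by 148 mm and 150 mm high, walls 8 mm; open top with the two-leaf flap set 22 mm below the rim. Origin: centre of the underside; z up.
- bin_mouth (a point): Centre of the bin's open top at rim height, 150 mm above the vanity; clear opening 132 by 132 mm; axes as the bin's.
- flap_back (a joint): One of the two steel leaves of the bin's swing flap, each 60 mm long; together they fill the mouth 22 mm below the rim. This one is hinged along the bin's +x wall. 0 = level and shut; grows as it swings down into the bin, to 1.3 rad. A weak spring holds it shut; the tin's weight opens it and it swings shut behind the tin.
- flap_front (a joint): The other leaf, hinged along the bin's -x wall, with the same values.
- bottle: Bystander: hard silicone travel bottle with a flip cap, standing, 50 mm across, 126 mm high. Origin: centre of its underside.
- jar: Bystander: white ceramic egg-shaped jar, standing, 80 mm across, 100 mm high. Origin: centre of its underside.
- storage_box: Bystander: frosted plastic storage box with a latch, 104 (x) by 154 (y) by 74 mm. Origin: centre of its underside.
Mind the look-alikes: they are no part of the job. There is more than one size of the tray; the one meant has the size given above.

How it is judged:
On the way, in this order (a step that is already met when the one before it is completed fails the run):
1. the tray is held up and tipped, with the soap still in its bay (height (world z) of tray_handle above 0.15 m and angle between tray's own z axis and vertical above 0.2 rad and x of soap in the frame of tray between -0.045 and 0.045 m and y of soap in the frame of tray between -0.1 and 0.1 m and z of soap in the frame of tray between 0.005 and 0.03 m), for 0.1 s.
2. the tin is inside the bin and the flap has shut again (x of tin in the frame of bin between -0.07 and 0.07 m and y of tin in the frame of bin between -0.07 and 0.07 m and z of tin in the frame of bin below 0.1 m and value of joint each of flap_back, flap_front below 0.12 rad), for 0.2 s.
3. the tray is lowered level onto the vanity in the gripper, not dropped (height (world z) of tray below 0.012 m and angle between tray's own z axis and vertical below 0.15 rad and contact force between the fingers and tray above 0.5 N), for 0.05 s.
At the end, for the whole second after the job is handed in: The tin is at rest in the bin (within 70 mm of its middle in the bin's x and y, under 100 mm high), both leaves shut (below 0.12 rad); the tray is flat on the vanity (within 6 mm, tilt below 0.05 rad), at rest and released, the soap bar at rest in it (all of step 2 and x of soap in the frame of tray between -0.045 and 0.045 m and y of soap in the frame of tray between -0.1 and 0.1 m and z of soap in the frame of tray between 0.005 and 0.03 m and height (world z) of tray between -0.006 and 0.006 m and angle between tray's own z axis and vertical below 0.05 rad and linear speed of each of tray, soap, tin below 0.02 m/s and contact force between the fingers and tray below 0.1 N); the robot touches nothing.
It fails at once if the robot touches the tin (contact force between the arm and tin above 0.3 N).
It fails at once if the fingers touch the tin (contact force between the fingers and tin above 0.3 N).
It fails at once if the soap leaves the tray (distance between soap and tray above 0.13 m or height (world z) of soap below 0.008 m).
It fails at once if the tin ends up off the tray and outside the bin on the vanity (height (world z) of tin below 0.05 m and horizontal distance between tin and tray above 0.13 m and horizontal distance between tin and bin above 0.12 m).
It fails at once if a thing along the back edge is shifted or knocked over (distance of any of bottle, jar, storage_box from where it was at the start of the episode above 0.02 m or angle between any of bottle, jar, storage_box's own z axis and vertical above 0.4 rad).
It also fails if it takes over 61 s, if anything falls off the work surface, if the arm or the gripper's body presses on something with over 40 N, if the wrist force passes 120 N, or if a joint passes its speed limit or range.

## Working session

There is one attempt and no reset: what is moved stays moved. The work goes in short steps, each a Python script; the robot and the scene stay as the last script left them, time stands still between calls to the robot, and variables do not carry over. Pictures are saved under pics/ and viewed, at most 10 in all, crops included, and the job is handed in when it is done.

```bash
ls; mkdir -p pics
python3 - <<'E'
from bench import env
import cv2,numpy as np
for n in ("top","scene"):
    p,d=env.capture(n); cv2.imwrite(f"pics/{n}0.png",p); np.save(f"pics/{n}0.npy",d)
    c=env.camera_params(n); print(n,c)
print(env.grasp_offset, env.current_time(), env.current_tcp_rot())
E
```

```text
pics
top {'K': array([[456.81835397,   0.        , 313.41615013],
       [  0.        , 456.81835397, 233.63208185],
       [  0.        ,   0.        ,   1.        ]]), 'dist_coeffs': array([-0.07092382,  0.        ,  0.        ,  0.        ,  0.        ]), 'origin': array([ 0.3786442 , -0.03240226,  0.83645837]), 'rotation': array([-2.91832541e+00, -6.80124735e-05, -1.46051582e+00])}
scene {'K': array([[462.36912544,   0.        , 323.70804048],
       [  0.        , 462.36912544, 238.87183549],
       [  0.        ,   0.        ,   1.        ]]), 'dist_coeffs': array([-0.08284227,  0.        ,  0.        ,  0.        ,  0.        ]), 'origin': array([1.041715  , 0.25931352, 0.73382659]), 'rotation': array([-2.38915864,  0.00825093,  2.101112  ])}
0.0188 0.1 [-3.13956346e+00 -2.84512176e-04  2.73179666e+00]
```

View pics/top0.png

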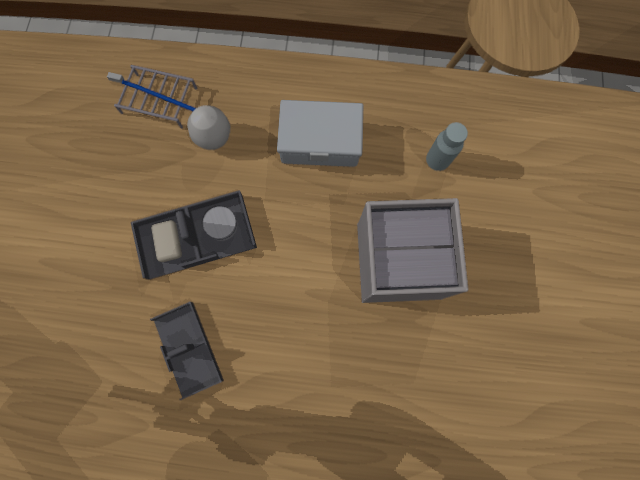

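View pics/scene0.png

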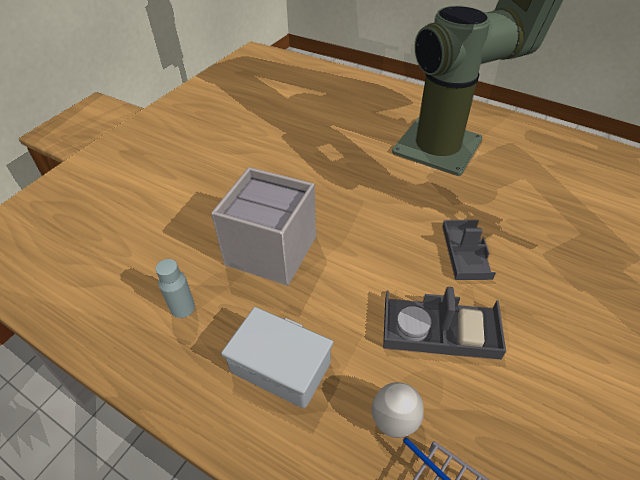

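The top view shows two dark trays: the big one at about (195,235), with soap on the left at (166,241) and the tin on the right at (219,222), and a small empty one at (187,350). The bin is at (412,250), the box at (320,133), the jar at (209,128) and the bottle at (445,147). The big tray carrying tin and soap fits the description. I'll check that by its size and a crop.

```bash
cat > h.py <<'E'
import numpy as np,cv2
from scipy.spatial.transform import Rotation as R
def cam(c): return np.array(c["K"]),np.array(c["dist_coeffs"]),np.array(c["origin"]),R.from_euler('xyz',c["rotation"]).as_matrix()
def rays(uv,c):
    K,D,o,M=cam(c); n=cv2.undistortPoints(np.float64(uv).reshape(-1,1,2),K,D)[:,0]
    return o,np.c_[n,np.ones(len(n))]@M.T
def onplane(uv,z,c):
    o,d=rays(uv,c); return o+d*((z-o[2])/d[:,2])[:,None]
def cloud(depth,c):
    v,u=np.mgrid[:depth.shape[0],:depth.shape[1]]
    o,d=rays(np.c_[u.ravel(),v.ravel()],c); P=o+d*depth.ravel()[:,None]; P[depth.ravel()==0]=np.nan
    return P.reshape(*depth.shape,3)
def rect(P):
    r=cv2.minAreaRect(np.float32(P[:,:2])); return np.round(cv2.boxPoints(r),4).tolist(),np.round(r[0],4),np.round(r[1],4),r[2]
E
python3 - <<'E'
from bench import env
from h import *
p=cv2.imread("pics/top0.png"); c=env.camera_params("top"); P=cloud(np.load("pics/top0.npy"),c)
print("table z",np.nanmedian(P[420:460,300:600,2]), np.nanstd(P[420:460,300:600,2]))
def reg(n,u0,u1,v0,v1,z0,z1):
    Q=P[v0:v1,u0:u1].reshape(-1,3); Q=Q[(Q[:,2]>z0)&(Q[:,2]<z1)]
    print(n,len(Q),np.median(Q,0).round(4),*rect(Q)); return Q
reg("trayrim",125,262,185,285,.024,.034)
reg("small",145,230,295,402,.01,.1)
reg("handletop",150,215,190,270,.088,.103)
reg("binrim",350,475,190,310,.143,.156)
reg("tin top",200,240,202,242,.022,.034)
reg("soap top",150,182,218,266,.024,.034)
reg("jar",185,235,100,152,.02,.12); reg("box",270,370,95,170,.06,.085); reg("bottle",425,470,118,175,.02,.14)
g=cv2.cvtColor(p,cv2.COLOR_BGR2GRAY)
# dark tray mask: cast on the rim plane
m=np.uint8((p.max(2)<75)&(p.max(2).astype(int)-p.min(2)<18))*255
for k in cv2.findContours(m[180:290,120:265].copy(),cv2.RETR_EXTERNAL,cv2.CHAIN_APPROX_NONE)[0]:
    if cv2.contourArea(k)>800: print("mask rim", *rect(onplane(k[:,0]+[120,180],.03,c)))
# circle tin
cv2.imwrite("pics/crop.png",cv2.resize(p[180:405,115:265],None,fx=2.6,fy=2.6,interpolation=cv2.INTER_CUBIC))
E
```

```text
table z -0.0007886782993435371 0.001438026226155624
trayrim 2437 [0.5465 0.2121 0.0276] [[0.44600000977516174, 0.2840999960899353], [0.5286999940872192, 0.09040000289678574], [0.6305000185966492, 0.1339000016450882], [0.5478000044822693, 0.32760000228881836]] [0.5383 0.209 ] [0.1107 0.2106] 23.135772705078125
small 794 [0.3329 0.1805 0.0209] [[0.24529999494552612, 0.18479999899864197], [0.28519999980926514, 0.11599999666213989], [0.4174000024795532, 0.19269999861717224], [0.3774999976158142, 0.2615000009536743]] [0.3313 0.1887] [0.1529 0.0796] 30.1289005279541
handletop 248 [0.5375 0.2067 0.0954] [[0.512499988079071, 0.2046000063419342], [0.5184999704360962, 0.19110000133514404], [0.564300000667572, 0.21150000393390656], [0.5582000017166138, 0.22499999403953552]] [0.5384 0.2081] [0.0501 0.0148] 24.034774780273438
binrim 1980 [ 0.5296 -0.1765  0.1485] [[0.4490000009536743, -0.11219999939203262], [0.4706999957561493, -0.25949999690055847], [0.6184999942779541, -0.23770000040531158], [0.5967000126838684, -0.09040000289678574]] [ 0.5337 -0.175 ] [0.1494 0.1489] 8.386604309082031
tin top 
[... 815 characters left out ...]
06989999860525131], [0.7006000280380249, -0.08479999750852585], [0.8084999918937683, -0.07779999822378159], [0.7985000014305115, 0.07689999788999557]] [ 0.7495 -0.004 ] [0.1082 0.155 ] 3.725452423095703
bottle 1136 [ 0.7301 -0.231   0.0915] [[0.7070000171661377, -0.2363000065088272], [0.7373999953269958, -0.26809999346733093], [0.7724999785423279, -0.2345999926328659], [0.7421000003814697, -0.20280000567436218]] [ 0.7398 -0.2355] [0.0485 0.044 ] 43.711307525634766
mask rim [[0.4415999948978424, 0.27959999442100525], [0.5245000123977661, 0.08699999749660492], [0.6280999779701233, 0.1316000074148178], [0.5450999736785889, 0.32420000433921814]] [0.5348 0.2056] [0.1128 0.2097] 23.302980422973633
```

View pics/crop.png

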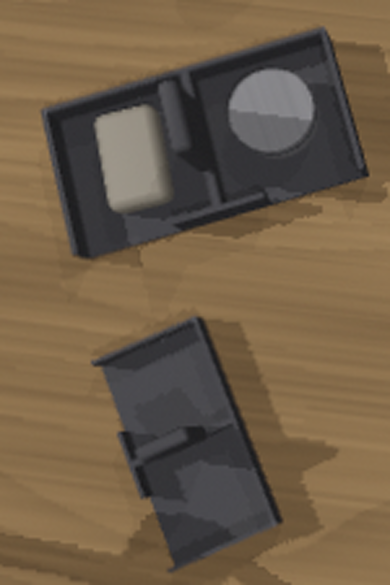

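The crop confirms the choice. The upper tray (rim 111 x 211 mm in the data) holds the soap at crop (133,158) and the tin at (272,110), and its front wall sits in the lower middle. The lower tray measures only 153 x 80 mm, so it is the look-alike. The tin is in the -y bay at about (+7,-53) mm, so I tip over gap_right. Next I check reach for every pose of the plan.

```bash
cat >> h.py <<'E'
T0=np.array([.538,.208]); YAW=np.radians(23.4); BIN=np.array([.5335,-.175]); TZ=.056
def tcp(pos,yaw,th=0,ph=0,flip=0):
    "tray origin + yaw, side tilt th (-y down), forward tilt ph (-x down), deg -> TCP pos, rpy"
    Rt=R.from_euler('z',yaw)*R.from_euler('x',th,degrees=True)*R.from_euler('y',-ph,degrees=True)
    Rg=Rt*R.from_euler('x',np.pi)*R.from_euler('z',np.pi*flip)
    return np.asarray(pos)+Rt.apply([0,0,TZ]),Rg.as_euler('xyz'),Rt
LIP=np.array([-.054,-.069,.004])
def pour(yaw,th,ph,flip,lead=.025,z=.185,dth=0):
    _,_,Rt=tcp([0,0,0],yaw,th,ph)
    u=np.array([-np.cos(yaw),-np.sin(yaw)])
    return tcp(np.r_[BIN-lead*u,z]-Rt.apply(LIP),yaw,th,ph,flip)
E
python3 - <<'E'
from bench import env
from h import *
def lim(q): 
    if q is None: return None
    lo=np.array([-2.73,-.86,.23,-1.11,.08,-2.82]);hi=np.array([2.73,2.22,2.46,4.25,2.63,2.82])
    return round(float(min((q-lo).min(),(hi-q).min())),2)
for flip in (0,1):
    g=env.ik(*tcp([*T0,0],YAW,flip=flip)[:2]); print(flip,"grasp",None if g is None else np.round(g,2))
    for yd in (-20,0,23.4,45,70):
        y=np.radians(yd); qs=[env.ik(*pour(y,th,ph,flip)[:2]) for th,ph in((0,0),(20,0),(20,20),(20,35))]
        print(flip,yd,[lim(q) for q in qs],None if qs[0] is None else np.round(qs[0],2),None if qs[3] is None else np.round(qs[3],2))
p,_,Rt=pour(YAW,20,30,0); print("tray corners z", [ (p+Rt.apply(np.array(v)-[0,0,TZ])).round(3).tolist() for v in([-.054,-.105,0],[-.054,.105,0],[.054,-.105,0],[-.054,-.033,0])])
E
```

```text
0 grasp [ 0.22  0.37  1.66 -0.    1.11  1.38]
0 -20 [1.08, 1.06, 0.78, 0.53] [-0.35  0.34  1.31 -0.    1.49  1.57] [-0.66 -0.16  1.93  0.59  0.92  1.12]
0 0 [1.08, 0.96, 0.85, 0.6] [-0.31  0.28  1.38 -0.    1.48  1.26] [-0.75 -0.08  1.86  0.7   1.18  0.72]
0 23.4 [0.98, 0.86, 0.94, 0.74] [-0.29  0.2   1.48 -0.    1.46  0.88] [-0.78  0.06  1.72  0.7   1.46  0.37]
0 45 [0.88, 0.81, 0.91, 0.89] [-0.29  0.12  1.58 -0.    1.45  0.5 ] [-0.77  0.19  1.57  0.62  1.69  0.1 ]
0 70 [0.78, 0.79, 0.76, 0.72] [-0.33  0.02  1.68 -0.    1.44  0.02] [-0.71  0.33  1.4   0.49  1.91 -0.2 ]
1 grasp [ 0.22  0.37  1.66 -0.    1.11 -1.76]
1 -20 [1.08, 1.02, 0.78, 0.53] [-0.35  0.34  1.31 -0.    1.49 -1.57] [-0.66 -0.16  1.93  0.59  0.92 -2.02]
1 0 [0.94, 0.74, 0.59, 0.4] [-0.31  0.28  1.38 -0.    1.48 -1.88] [-0.75 -0.08  1.86  0.7   1.18 -2.42]
1 23.4 [0.55, 0.41, 0.24, 0.05] [-0.29  0.2   1.48 -0.    1.46 -2.27] [-0.78  0.06  1.72  0.7   1.46 -2.77]
1 45 [0.18, 0.09, None, None] [-0.29  0.12  1.58  0.    1.45 -2.64] None
1 70 [None, None, None, None] None None
tray corners z [[0.571, -0.194, 0.169], [0.493, -0.013, 0.241], [0.664, -0.174, 0.22], [0.544, -0.132, 0.194]]
```

```bash
sed -i 's/z=.185/z=.18/' h.py
python3 - <<'E'
from bench import env
from h import *
p,o,_=tcp([*T0,0],YAW)
env.gripper_to(.06)
env.movep(p+[0,0,.13],o)
env.movel(p,rate=.12)
env.gripper_to(0.0)
print("opening",env.current_opening(),env.current_grip_force(),env.current_force().round(2),env.current_ee_pos()-p)
env.movel(p+[0,0,.2],rate=.12)
print(env.current_opening(),env.current_grip_force(),env.current_force().round(2),env.current_time())
a,b,_=pour(YAW,0,0,0)
env.movel(a+[0,.04,.04],rate=.15,attitude=b)
print(env.current_force().round(2),env.current_opening(),env.current_time())
for n in("top","scene"):
    i,d=env.capture(n); cv2.imwrite(f"pics/{n}1.png",i)
t,s=[cv2.imread(f"pics/{n}1.png") for n in("top","scene")]
cv2.imwrite("pics/both1.png",np.hstack([t[100:400,200:600],s[50:350,100:500]]))
E
```

```text
opening 0.013998637404965012 30.0002583861351 [-0.    0.62  0.97] [-1.45448644e-04  2.54946773e-04  3.39832004e-06]
0.013796972659438043 29.998862743377686 [ 0.62  0.63 -4.97] 6.2583
[ 0.63 -0.3  -4.68] 0.013899211543499483 8.0917
```

View pics/both1.png

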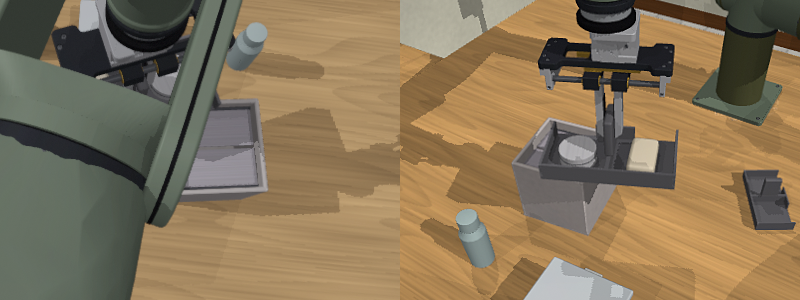

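The scene view (right half) shows the tray held level, with the tin at (577,150) and the soap at (643,153) both in place, and the bin under the tin's bay. Now I do the side tilt.

Run:
```python
from bench import env
from h import *
off=np.array([0,.04,.04])
for th in (5,10,15,20):
    a,b,_=pour(YAW,th,0,0); env.movel(a+off,rate=.04,attitude=b)
env.dwell(.6)
a,b,_=pour(YAW,20,0,0); env.movel(a,rate=.06,attitude=b)
print(env.current_force().round(2),env.current_opening(),env.current_time(),env.current_ee_pos()-a)
i,d=env.capture("scene"); cv2.imwrite("pics/s2.png",cv2.resize(i[50:300,180:500],None,fx=2,fy=2))
```

```text
[ 0.35 -0.14 -4.59] 0.013643801058691988 11.25 [0.0002264  0.00020177 0.00045776]
```

View pics/s2.png

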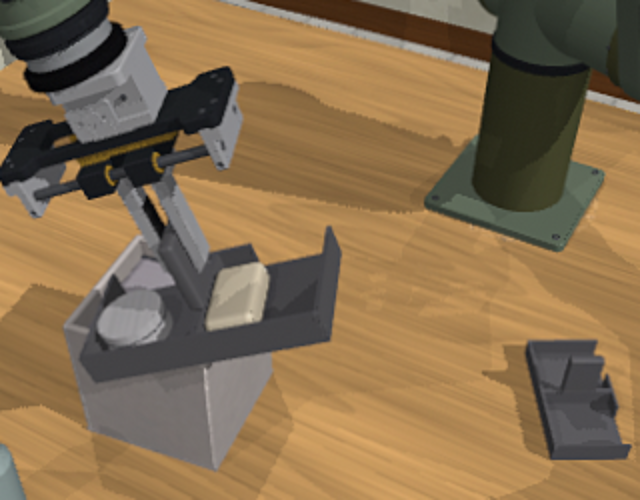

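The side tilt worked: the soap lies against the divider (238,295), behind the front wall, and the tin is at the end wall (133,315). Next is the slow forward tilt with the lip held fixed over the mouth.

Run:
```python
from bench import env
from h import *
for ph in (8,14,17,20,22,24,26,28):
    a,b,_=pour(YAW,20,ph,0); env.movel(a,rate=.03,attitude=b)
    if ph>=17: env.dwell(.25)
    print(ph,env.current_force().round(2),round(env.current_time(),2))
env.dwell(.5)
i,d=env.capture("scene"); cv2.imwrite("pics/s3.png",cv2.resize(i[50:300,180:500],None,fx=2,fy=2))
```

```text
8 [ 0.07  0.58 -5.1 ] 11.8
14 [ 0.17 -0.54 -4.9 ] 12.21
17 [ 0.3  -0.2  -5.42] 12.74
20 [-0.12  0.8  -4.77] 13.28
22 [ 0.48  0.93 -4.65] 13.78
24 [ 0.23  0.92 -4.56] 14.28
26 [ 0.08 -0.26 -4.46] 14.78
28 [ 0.83 -0.24 -5.35] 15.28
```

View pics/s3.png

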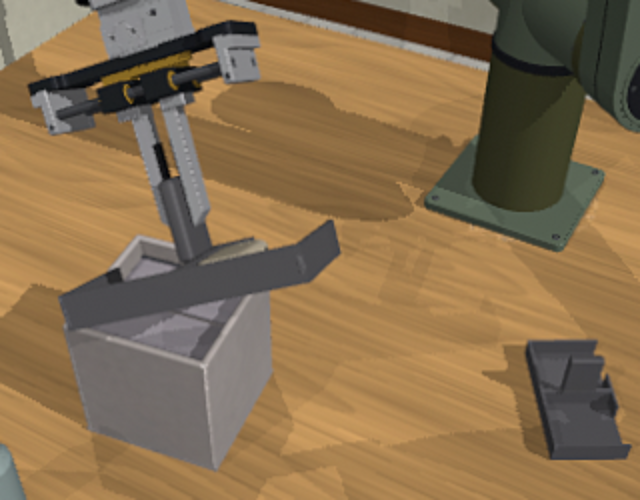

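The tray's back wall now hides the bay, so I can't see whether the tin has gone. I'll check with averaged force readings and the other two cameras.

Run:
```python
from bench import env
from h import *
f=[]
for _ in range(20): env.dwell(.03); f.append(env.current_force())
print(np.mean(f,0).round(2),np.std(f,0).round(2),env.current_time())
w,_=env.capture("wrist"); t,_=env.capture("top")
cv2.imwrite("pics/c4.png",np.hstack([cv2.resize(w,(400,300)),t[120:420,230:630]]))
```

```text
[-0.07  0.05 -4.61] [0.44 0.57 0.46] 16.4917
```

View pics/c4.png

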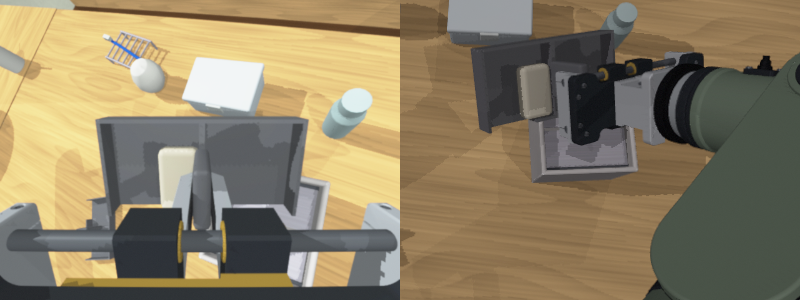

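The soap is safe at wrist view (177,178). The visible part of the tin bay is empty, and so are the flaps. I'll tilt back in place, then look into the bay from the scene camera.

Run:
```python
from bench import env
from h import *
for ph in (18,9,0):
    a,b,_=pour(YAW,20,ph,0); env.movel(a,rate=.05,attitude=b)
f=[]
for _ in range(20): env.dwell(.02); f.append(env.current_force())
print(np.mean(f,0).round(2),env.current_time())
w,_=env.capture("wrist"); i,d=env.capture("scene"); cv2.imwrite("pics/s5.png",np.hstack([cv2.resize(w,(400,300)),cv2.resize(i[50:290,180:500],(400,300))]))
```

```text
[-0.02 -0.13 -4.66] 18.1
```

View pics/s5.png

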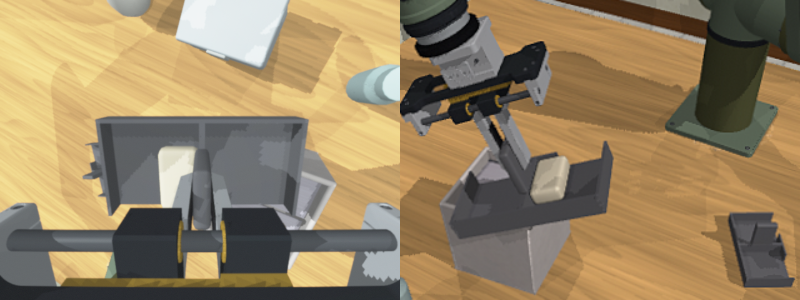

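The scene view shows the tin bay empty at (480,205) and the soap in place at (549,178), with no tin on the vanity. Now I level, carry the tray back over its old spot and check the flap.

Run:
```python
from bench import env
from h import *
off=np.array([0,.04,.04])
a,b,_=pour(YAW,20,0,0); env.movel(a+off,rate=.08,attitude=b)
for th in (13,6,0):
    a,b,_=pour(YAW,th,0,0); env.movel(a+off,rate=.05,attitude=b)
p,o,_=tcp([*T0,0],YAW)
env.movel(p+[0,0,.12],rate=.15,attitude=o)
print(env.current_time())
i,d=env.capture("top"); P=cloud(d,env.camera_params("top"))
s,_=env.capture("scene")
L=R.from_euler('z',-np.radians(8.4)).apply(P.reshape(-1,3)-[*BIN,0])
for x0,x1 in((-.06,-.04),(-.04,-.02),(-.02,0),(0,.02),(.02,.04),(.04,.06)):
    k=(L[:,0]>x0)&(L[:,0]<x1)&(abs(L[:,1])<.055); print(x0,k.sum(),np.nanpercentile(L[k,2],[5,50,95]).round(4))
cv2.imwrite("pics/c6.png",np.hstack([i[100:400,100:500],s[50:350,150:550]]))
```

```text
22.05
-0.06 892 [0.1267 0.1286 0.1307]
-0.04 870 [0.1267 0.1287 0.1308]
-0.02 769 [0.1269 0.1287 0.1306]
0 812 [0.0289 0.1286 0.1306]
0.02 927 [0.0048 0.1286 0.1308]
0.04 815 [0.1268 0.1287 0.1306]
```

View pics/c6.png

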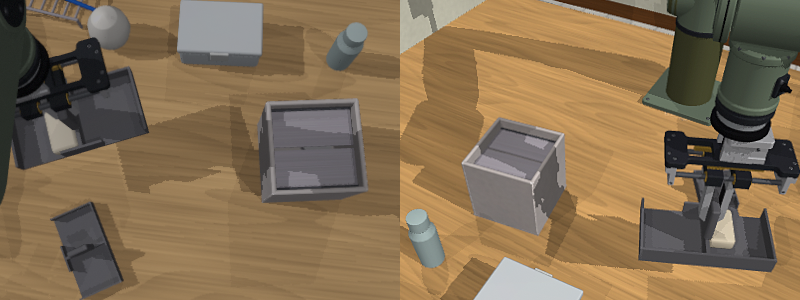

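The tin bay is empty, both leaves are level at 128.7 mm (shut), nothing else has moved, and the soap is in its bay. Now I lower the tray and release it.

Run:
```python
from bench import env
from h import *
p,o,_=tcp([*T0,0],YAW)
env.movel(p+[0,0,.015],rate=.1); env.movel(p+[0,0,.003],rate=.02); env.movel(p+[0,0,0],rate=.01)
env.dwell(.3); print(env.current_force().round(2),env.current_grip_force())
env.gripper_to(.05); env.dwell(.2)
env.movel(p+[0,0,.2],rate=.12); env.dwell(.5)
print(env.current_time(),env.current_force().round(2))
i,d=env.capture("top"); P=cloud(d,env.camera_params("top")); s,_=env.capture("scene")
cv2.imwrite("pics/c7.png",np.hstack([i[100:400,100:500],s[50:350,150:550]]))
```

```text
[ 0.21 -0.15 -4.47] 29.999233782291412
28.1 [0.2  0.69 0.13]
```

View pics/c7.png

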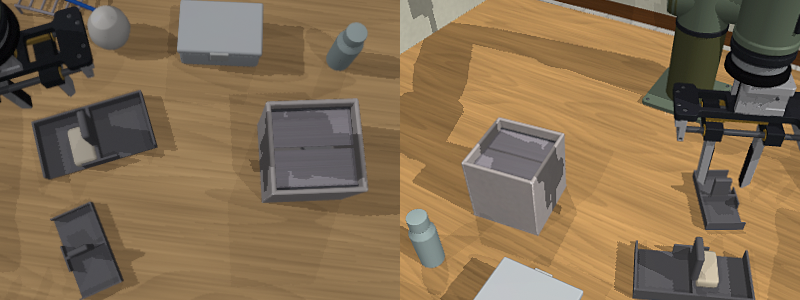

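The tray is flat on the vanity and released, the soap is in its bay at (80,148), the flap is shut, and the things along the back edge haven't moved. Handing in.

```bash
python3 -c "
from bench import env
print(env.hand_in())"
```

```text
the job is handed in; nothing more can be done
None
```

I handed the job in at about 28 s: the tray is flat and released at its original spot beside the bin with the soap in it, and the flap is shut. The tin left the tray and isn't on the vanity, so it must be in the bin, though no camera could see inside; `env.hand_in()` returned no verdict.

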